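# Show how the game is started

## Task

Show a friend how to start the game. First point at the top cartridge on the stack of three: keep the fingertips about 2 cm above the middle of its upper face for two seconds. Then point in the same way, about 2 cm above, at the middle of the cartridge slot on the green console, again for two seconds, and finally press the console's round button gently all the way down with a fingertip, let it come up again and move clear. Touch nothing but the round button, and leave everything else where it stands.

Things in the scene. Friction and masses are not known exactly. Their poses are not given: they have to be found in the camera images.
- cart_top_face (a point): centre of the upper face of the top cartridge of the stack of three; the stack is 42 mm high, the face 66 x 62 mm; the stack stands on the left or the right of the console, a lone cartridge on the other side
- slot (a point): centre of the mouth of the cartridge slot on top of the console, level with the rim of its grey collar, 53 mm above the shelf board; the opening is 17 x 66 mm (console's x, y), the collar 27 x 76 mm outside and 8 mm high
- power_top (a point): centre of the top of the console's round power button, radius 12 mm; 62 mm above the shelf board while up; it moves down with the button and stands 9 mm proud of its grey round housing (40 mm across, 12 mm high on the console); z up
- power (a joint): travel of the round button: 0 up, 0.005 m fully down; a spring brings it up again; fully down takes 3.5 N
- reset (a joint): travel of the square button: 0 up, 0.004 m down; not to be pressed
- console: game console with a clear green shell, 150 x 200 x 45 mm (its own x, y, z), fixed to the shelf board; origin at the centre of its underside; its front faces its own -x, towards the robot. On its top: the slot 28 mm behind the centre, the round button 42 mm in front of the centre and 60 mm towards +y (left seen from the robot), and a square button of 18 mm at the mirrored place towards -y
- cart_low: bottom of the stack of three: grey plastic game cartridge, a flat block 66 x 62 x 14 mm (its own x, y, z) with a paper patch on its upper face; origin at the centre of its underside, z up; loose, about 80 g
- cart_mid: middle of the stack of three: grey plastic game cartridge, a flat block 66 x 62 x 14 mm (its own x, y, z) with a paper patch on its upper face; origin at the centre of its underside, z up; loose, about 80 g
- cart_top: top of the stack of three: grey plastic game cartridge, a flat block 66 x 62 x 14 mm (its own x, y, z) with a paper patch on its upper face; origin at the centre of its underside, z up; loose, about 80 g
- cart_lone: lone cartridge lying on the board: grey plastic game cartridge, a flat block 66 x 62 x 14 mm (its own x, y, z) with a paper patch on its upper face; origin at the centre of its underside, z up; loose, about 80 g
- jar: round glass jar with a steel screw-top lid, 72 mm across, 84 mm high, origin at the centre of its underside, z up; loose
- mushroom: white ceramic mushroom figurine, cap 62 mm across, 64 mm high, origin at the centre of its underside, z up; loose
- grip: dark silicone controller grip with two handles, about 130 mm wide (its y), 80 mm deep (x) and 36 mm high, origin under its middle on the board; loose
There are look-alikes about, which are no part of the job. What is shaped like the cart_mid but pink is not meant.

How it is judged (in metres and radians):
On the way, in this order (a step that is already met when the one before it is completed fails the run):
1. the fingertips dwell just above the top cartridge of the stack of three (grasp point within 30 mm sideways of its centre, 12 to 70 mm above) for 1.5 s (horizontal distance between the grasp point and cart_top_face below 0.03 m and z of the grasp point in the frame of cart_top_face between 0.012 and 0.07 m), for 1.5 s.
2. the fingertips dwell just above the slot of the console (grasp point within 22 mm sideways of its centre, 12 to 70 mm above) for 1.5 s (horizontal distance between the grasp point and slot below 0.022 m and z of the grasp point in the frame of slot between 0.012 and 0.07 m), for 1.5 s.
3. the round button is pressed by the fingers (over 4 mm of its 5 mm) (value of joint power above 0.004 m and contact force between the fingers and console above 0.5 N), for 0.05 s.
At the end, for the whole second after the job is handed in: both buttons are up (within 1.5 mm); the cartridges, jar, mushroom and grip stand upright (within 0.1 rad), at rest and within 8 mm of where they began (value of joint each of power, reset below 0.0015 m and distance of each of cart_low, cart_mid, cart_top, cart_lone, jar, mushroom, grip from where it was at the start of the episode below 0.008 m and angle between each of cart_low, cart_mid, cart_top, cart_lone, jar, mushroom, grip's own z axis and vertical below 0.1 rad and linear speed of each of cart_low, cart_mid, cart_top, cart_lone, jar, mushroom, grip below 0.02 m/s); the robot touches nothing.
It fails at once if a cartridge, the jar, the mushroom or the grip is touched (over 0.5 N) (contact force between any of the arm, the fingers and cart_low above 0.5 N or contact force between any of the arm, the fingers and cart_mid above 0.5 N or contact force between any of the arm, the fingers and cart_top above 0.5 N or contact force between any of the arm, the fingers and cart_lone above 0.5 N or contact force between any of the arm, the fingers and jar above 0.5 N or contact force between any of the arm, the fingers and mushroom above 0.5 N or contact force between any of the arm, the fingers and grip above 0.5 N).
It fails at once if one of them is moved by more than 10 mm, or lifted (distance of any of cart_low, cart_mid, cart_top, cart_lone, jar, mushroom, grip from where it was at the start of the episode above 0.01 m).
It fails at once if the console is touched (over 0.5 N) with the grasp point more than 40 mm sideways from the round button (contact force between any of the arm, the fingers and console above 0.5 N and horizontal distance between the grasp point and power_top above 0.04 m).
It fails at once if the square button is pressed (over 2 mm) (value of joint reset above 0.002 m).
It fails at once if the console is pressed with more than 30 N (contact force between any of the arm, the fingers and console above 30 N).
It also fails if it takes over 54 s, if anything falls off the work surface, if the arm or the gripper's body presses on something with over 40 N, if the wrist force passes 120 N, or if a joint passes its speed limit or range.

## Robot

A 6-joint arm with a two-finger parallel gripper is mounted at the origin on the work surface. World frame = base frame: x ahead of the robot, y to its left, z up, the work surface at z = 0. Lengths are in mm, angles in rad, forces in N, time in s.
With the tool pointing down it reaches from about 300 to 825 mm from the base axis. Payload 5.4 kg.
Tool frame: the origin (TCP) lies midway between the tips of the shut fingers; the grasp point (between the pads) lies 19 mm behind it; z points along the fingers, y is the line along which they close (so a half turn about z gives the same grasp; the last joint's range is limited). The gripper opens to 92 mm and grips with 3 to 60 N. Pads are 20 mm wide; open, the fingers measure 128 mm over their backs; the gripper's body (75 mm by 189 mm) begins 69 mm behind the grasp point.
Start: joints at [-1.54, 0.158, 1.597, -0, 1.386, -0.21], TCP at [137.103, -558.399, 214.601] pointing down, gripper open.
Joint ranges: [-2.91, 2.91], [-0.94, 2.29], [0.18, 2.7], [-1.29, 4.43], [0.17, 2.64], [-3, 3]. Speed limits (rad/s): [2.57, 2.57, 3.14, 3.14, 3.14, 3.14].

## Interface

Orientations are given as a unit quaternion [w, x, y, z].
In Python, from bench import state, capture, get_calibration, finish_job gives the robot as it stands.
- The arm moves only by the tool apply_moves, never from a script. Its argument "deltas" is one flat list of numbers, 4 for each row, row after row: the shift along the tool's x, y, z in m, then the turn about the tool's z in degrees. A call has 1 to 8 rows; each row shifts and turns the commanded pose from where the row before left it, along the tool's axes as they then stand; what a row does not reach is not made up. A row lasts 1/8 s, in which the tool goes at most 62.5 mm and 10.7 degrees, less where a joint would pass 70% of its speed; a pose out of reach is approached as far as the arm can. A call is refused whole if a number of a shift passes 0.0625 or a number of a turn 10.7, either way. A call with a gripper value outside its range is refused whole. "grip" is the closure, from 0 (fully open) to 1 (shut), set as the call begins (left out, the last holds). The fingers move at their own pace and stop on an object; the grip force is fixed at half the most. Time passes only in rows, so rows that do not move let the fingers close. It gives the time, the measured TCP pose, the force, the opening and the grip force at its end, in the units of the state.
- state(): the state, without advancing time (a new reading comes with each control period).
- capture(name): name is "side" or "top" or "wrist"; returns the picture (384x512x3 uint8, red, green, blue); there is no depth.
- get_calibration(name): a dict with "fx", "fy", "cx", "cy" (pixels), "k1" (the pictures are not rectified: a ray, as slopes to the right and down, at radius r is drawn at 1 + k1 r^2 times it, then the intrinsics apply), "position" and "orientation" of the camera in the world. Camera axes: x right, y down, z forward; pixel columns grow to the right and rows downward; lengths in mm; the calibration is good to about 2 mm. A picture is of the moment at which its call begins: read the wrist's pose just before it. get_calibration takes no time and is no camera call; for the wrist camera it gives the pose at the moment of the call.
- finish_job(): hands the job in; it is judged then, once.
The state is a dict: "clock": time; "joint_pos": joint angles; "joint_vel": joint speeds; "effort": joint torques, N m; "tool_pos": TCP position; "orientation": TCP orientation; "wrist_force": force on the tool from outside, world axes, zero at the start; "wrist_torque": the same for the moment, N m; "width": finger opening in mm; "grasp_force": force on a finger pad.
Only numpy, scipy, OpenCV 4.12 (cv2) and the standard library are available. Lean on these libraries where they do the work, as an engineer would, in place of code of your own. Each camera call takes 0.05 s, during which the arm holds its last target. There are 200 camera calls.

## Working session

There is one attempt and no reset: what is moved stays moved. The work goes in short steps, Python scripts to look and compute and a tool call to move; the robot and the scene stay as the last step left them, time stands still between calls to the robot, and variables do not carry over. Pictures are saved under pics/ and viewed, at most 10 in all, crops included, and the job is handed in when it is done.

Besides the shell and the picture viewer there is one more tool, called after ">>>" as name(argument=value, ...) on one line, values as JSON. apply_moves: Moves the arm, as the interface text tells. Its arguments: {"type":"object","properties":{"deltas":{"type":"array"},"grip":{"type":"number"}},"required":["deltas"]}

```bash
mkdir -p pics; cat > h.py <<'E'
import numpy as np, cv2
from bench import *
from scipy.spatial.transform import Rotation as R
def px2w(c,u,v,z):
    K=np.array([[c['fx'],0,c['cx']],[0,c['fy'],c['cy']],[0,0,1.]])
    p=cv2.undistortPoints(np.array([[[u,v]]],float),K,np.array([c['k1'],0,0,0,0.]))[0,0]
    q=c['orientation']; d=R.from_quat([q[1],q[2],q[3],q[0]]).apply([p[0],p[1],1]); o=np.array(c['position'])
    return o+d*(z-o[2])/d[2]
def snap(n,f):
    c=get_calibration(n); im=capture(n); cv2.imwrite('pics/'+f,im[:,:,::-1]); return c,im
E
python3 - <<'E'
from h import *
import json
s=state(); print(s)
for n in ['top','side']:
    c,im=snap(n,n+'0.png'); print(n,c)
    cv2.imwrite(f'pics/{n}0b.png',cv2.resize(im[:,:,::-1],(800,600),interpolation=cv2.INTER_CUBIC))
E
```

```text
{'clock': 0.0, 'joint_pos': array([-1.54010188e+00,  1.59079776e-01,  1.59826584e+00, -3.33188163e-05,
        1.38619349e+00, -2.10117310e-01]), 'joint_vel': array([ 0.00022309,  0.00036175, -0.00167878,  0.00169578, -0.00047405,
       -0.00013485]), 'effort': array([-1.31034009e-03, -3.85569835e+01, -3.22105587e+01,  7.00316252e-02,
        3.79496079e-02, -1.77340062e-04]), 'tool_pos': array([ 137.07133885, -557.75595296,  213.58484344]), 'orientation': array([-9.70775445e-04,  9.92759126e-01,  1.20118152e-01,  7.08845685e-05]), 'wrist_force': array([0.83589596, 0.12448991, 0.04649462]), 'wrist_torque': array([-0.02624958, -0.02488313,  0.02116335]), 'grasp_force': 0.0, 'width': 91.88864215764404}
top {'fx': 380.6905449977364, 'fy': 380.6905449977364, 'cx': 248.23551729587638, 'cy': 191.13773931346378, 'k1': -0.09538707707308802, 'position': array([ 425.53281487,   38.39374784, 1082.28042148]), 'orientation': array([-0.04610662,  0.71508137, -0.69547359,  0.05337885])}
side {'fx': 436.93764064367815, 'fy': 436.93764064367815, 'cx': 254.178802248406, 'cy': 180.08023613931326, 'k1': 0.03780713200034158, 'position': array([505.01194542, 933.56092556, 595.56736893]), 'orientation': array([ 0.01436269, -0.03186251,  0.86240072, -0.50501831])}
```

View pics/top0b.png

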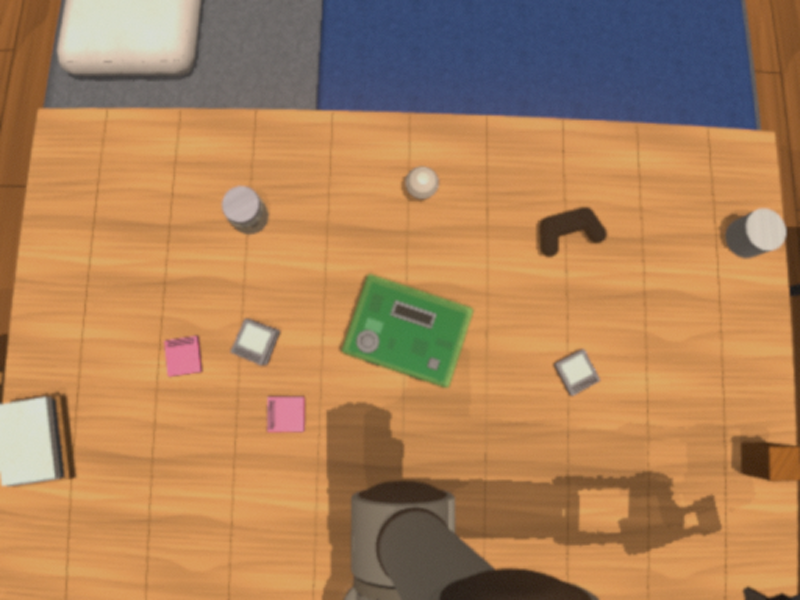

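View pics/side0b.png

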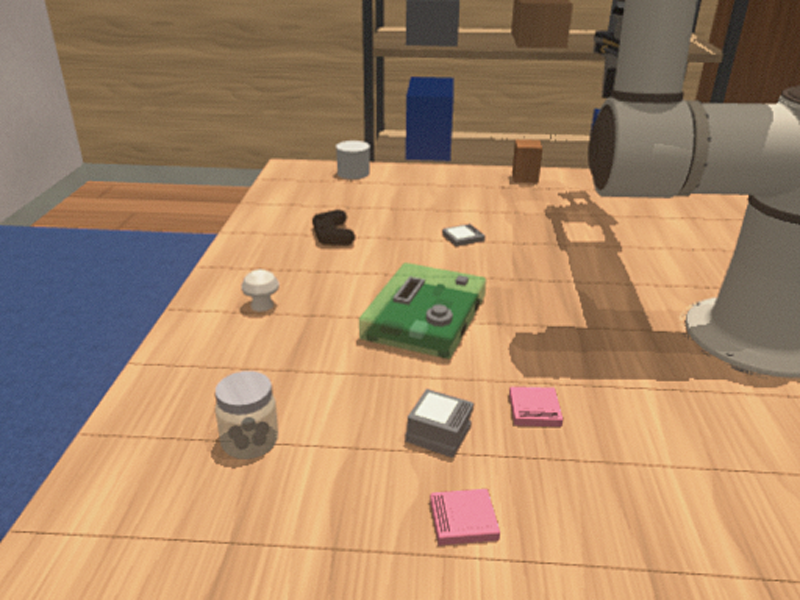

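The stack stands left of the console, top view (257,341). The slot is at (413,314), the round button at (367,341) and the lone cartridge at (577,372). I'll enlarge crops of the top view to read these more closely.

```bash
python3 - <<'E'
from h import *
im=cv2.imread('pics/top0.png')[165:255,140:310]
cv2.imwrite('pics/topc.png',cv2.resize(im,None,fx=4.7,fy=4.7,interpolation=cv2.INTER_CUBIC))
im=cv2.imread('pics/side0.png')[160:295,225:320]
cv2.imwrite('pics/sidec.png',cv2.resize(im,None,fx=4.4,fy=4.4,interpolation=cv2.INTER_CUBIC))
E
```

```text
(no output)
```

View pics/topc.png

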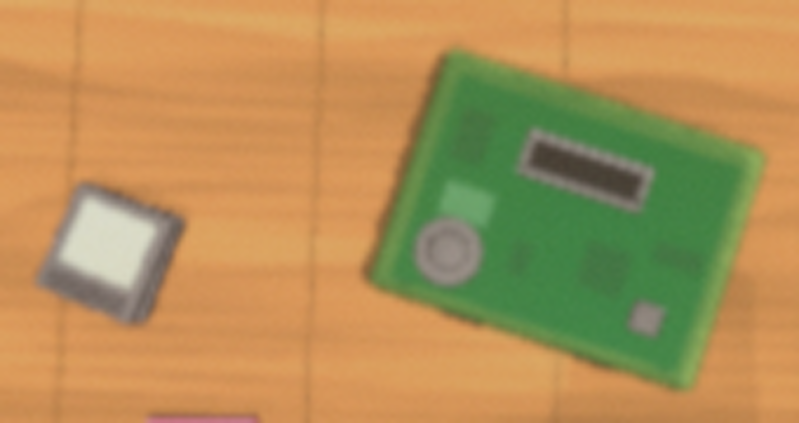

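View pics/sidec.png

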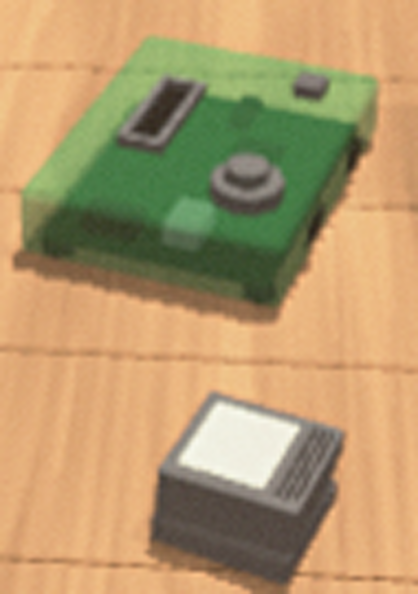

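Read-offs. In the top crop the slot is at (586,170), the button at (449,250) and the stack face at about (104,250). In the side crop the slot is at (163,111), the button top at (247,164) and the stack face at (253,453).

```bash
python3 - <<'E'
from h import *
t=get_calibration('top'); s=get_calibration('side')
T=dict(slot=(586,170,53),btn=(449,250,62),sq=(646,318,50),stack=(104,250,42))
S=dict(slot=(163,111,53),btn=(247,164,62),stack=(253,453,42))
P={}
for k,(u,v,z) in T.items(): P[k]=px2w(t,(u+.5)/4.7-.5+140,(v+.5)/4.7-.5+165,z); print('top',k,P[k].round(1))
for k,(u,v,z) in S.items(): print('side',k,px2w(s,(u+.5)/4.4-.5+225,(v+.5)/4.4-.5+160,z).round(1))
d=P['btn']-P['sq']; print(np.hypot(*d[:2]),np.degrees(np.arctan2(-d[0],d[1])))
for k,p in dict(jar=(242,205,84),mush=(422,182,60),lone=(577,372,14)).items(): print(k,px2w(t,p[0]*.64,p[1]*.64,p[2]).round())
c=get_calibration('wrist'); print(c); print(R.from_quat(np.roll(state()['orientation'],-1)).as_matrix().round(3))
E
```

```text
top slot [546.3 -14.7  53. ]
top btn [497.1  63.   62. ]
top sq [461.9 -51.2  50. ]
top stack [492.6 264.6  42. ]
side slot [547.9  -8.3  53. ]
side btn [499.6  60.   62. ]
side stack [492.9 270.5  42. ]
119.49546509019802 -17.13109406111611
jar [725. 289.  84.]
mush [784. -26.  60.]
lone [ 453. -316.   14.]
{'fx': 342.5953653877787, 'fy': 342.5953653877787, 'cx': 249.8257530842354, 'cy': 182.59679180865223, 'k1': -0.0856352755805998, 'position': array([ 201.8751184 , -542.88527918,  383.55338479]), 'orientation': array([ 0.09307412,  0.78127139, -0.6127398 , -0.07417653])}
[[ 0.971  0.238 -0.   ]
 [ 0.238 -0.971  0.002]
 [ 0.    -0.002 -1.   ]]
```

>>> apply_moves(deltas=[0.01,-0.013,0,0,0.02,-0.027,0,0,0.027,-0.036,0,0,0.027,-0.036,0,0,0.027,-0.036,0,0,0.027,-0.036,0,0,0.027,-0.036,0,0,0.027,-0.036,0,0], grip=1)

```text
clock: 1.1
tool_pos: [262.8, -261.7, 214.2]
orientation: [-0.0, 0.993, 0.12, 0.0]
wrist_force: [1.2, -0.7, 0.1]
width: 14.0
grasp_force: 0.0
```

>>> apply_moves(deltas=[0.027,-0.036,0,0,0.027,-0.036,0,0,0.027,-0.036,0,0,0.027,-0.036,0,0,0.027,-0.036,0,0,0.027,-0.036,0,0,0.027,-0.036,0,0,0.027,-0.036,0,0])

```text
clock: 2.1
tool_pos: [403.1, 69.3, 214.4]
orientation: [0.0, 0.993, 0.121, 0.0]
wrist_force: [-0.0, 0.1, -0.8]
width: 0.6
grasp_force: 0.0
```

>>> apply_moves(deltas=[0.027,-0.034,0,0,0.027,-0.034,0.01,0,0.027,-0.034,0.02,0,0.027,-0.034,0.02,0,0.0265,-0.035,0.01,0,0,0,0,0])

```text
clock: 2.85
tool_pos: [491.9, 267.3, 152.9]
orientation: [0.0, 0.993, 0.122, -0.002]
wrist_force: [-0.6, 0.3, 0.3]
width: 0.4
grasp_force: 0.0
```

```bash
python3 - <<'E'
from h import *
print(state()['tool_pos'])
c,im=snap('wrist','w1.png'); print(c)
cv2.imwrite('pics/w1b.png',cv2.resize(im[:,:,::-1],(800,600),interpolation=cv2.INTER_CUBIC))
E
```

```text
[491.92096072 267.34535683 152.89721052]
{'fx': 342.5953653877787, 'fy': 342.5953653877787, 'cx': 249.8257530842354, 'cy': 182.59679180865223, 'k1': -0.0856352755805998, 'position': array([557.17681167, 282.8700138 , 322.48677336]), 'orientation': array([ 0.09494906,  0.78206303, -0.61139209, -0.07457749])}
```

View pics/w1b.png

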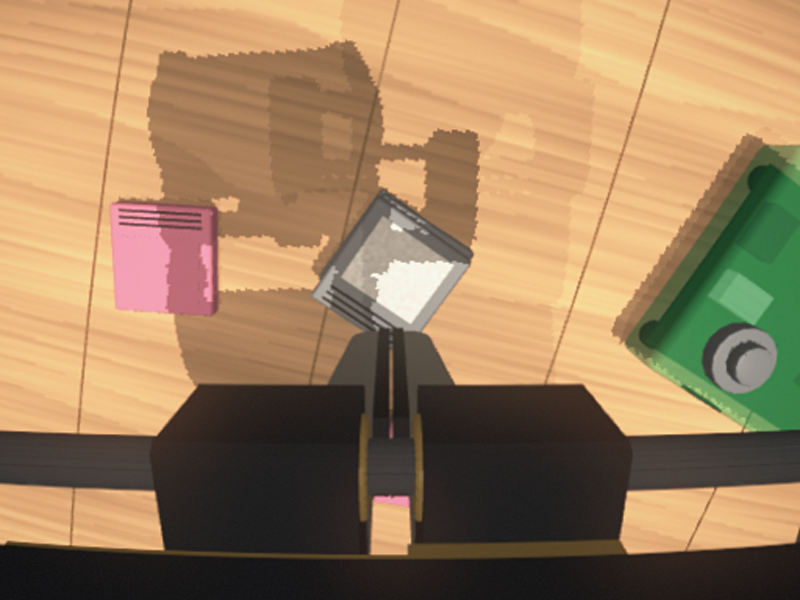

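The wrist view shows the stack's top face with corners (383,192), (470,254) and (318,292), so its centre is about (394,273). The button top is at about (752,366).

```bash
python3 - <<'E'
from h import *
c=get_calibration('wrist')
for u,v,z in [(394,273,42),(752,366,62),(383,192,42),(470,254,42),(318,292,42)]: print(px2w(c,(u+.5)*.64-.5,(v+.5)*.64-.5,z).round(1))
E
```

```text
[497.2 264.9  42. ]
[498.3  63.2  62. ]
[537.7 280.9  42. ]
[517.1 228.   42. ]
[477.1 302.5  42. ]
```

>>> apply_moves(deltas=[0.0035,0.002,0.02,0,0,0,0.025,0,0,0,0.025,0,0,0,0.014,0,0,0,0.006,0,0,0,0,0,0,0,0,0,0,0,0,0])

```text
clock: 3.9
tool_pos: [497.9, 264.4, 65.4]
orientation: [-0.0, 0.993, 0.12, 0.001]
wrist_force: [-0.9, -0.4, 0.3]
width: 0.2
grasp_force: 0.0
```

>>> apply_moves(deltas=[0,0,0,0,0,0,0,0,0,0,0,0,0,0,0,0,0,0,0,0,0,0,0,0,0,0,0,0,0,0,0,0])

```text
clock: 4.9
tool_pos: [497.3, 264.3, 64.6]
orientation: [-0.0, 0.993, 0.12, 0.0]
wrist_force: [0.1, 0.2, -0.4]
width: 0.8
grasp_force: 0.0
```

>>> apply_moves(deltas=[0,0,0,0,0,0,0,0,0,0,0,0,0,0,0,0,0,0,0,0,0,0,0,0,0,0,0,0,0,0,0,0])

```text
clock: 5.9
tool_pos: [497.3, 264.2, 64.6]
orientation: [-0.0, 0.993, 0.12, -0.0]
wrist_force: [0.5, 1.0, -0.8]
width: 0.4
grasp_force: 0.0
```

>>> apply_moves(deltas=[0,0,-0.02,0,0,0,-0.03,0,0,0.01,-0.03,0,-0.002,0.03,0,0,-0.003,0.04,0,0,-0.003,0.045,0,0,-0.003,0.045,0,0,-0.003,0.045,0,0])

```text
clock: 6.9
tool_pos: [535.1, 50.7, 144.7]
orientation: [0.0, 0.993, 0.12, 0.0]
wrist_force: [1.2, -0.2, -0.3]
width: 0.5
grasp_force: 0.0
```

>>> apply_moves(deltas=[-0.003,0.035,0,0,0,0.02,0,0,0,0.011,0,0,0,0,0,0,0,0,0,0])

```text
clock: 7.52
tool_pos: [547.7, -11.7, 144.5]
orientation: [-0.0, 0.993, 0.121, -0.0]
wrist_force: [0.3, 0.9, 0.0]
width: 0.3
grasp_force: 0.0
```

```bash
python3 - <<'E'
from h import *
print(state()['tool_pos'])
c,im=snap('wrist','w2.png'); np.save('w2.npy',c,allow_pickle=True)
cv2.imwrite('pics/w2b.png',cv2.resize(im[:,:,::-1],(800,600),interpolation=cv2.INTER_CUBIC))
E
```

```text
[547.66670198 -11.67723669 144.49552916]
```

View pics/w2b.png

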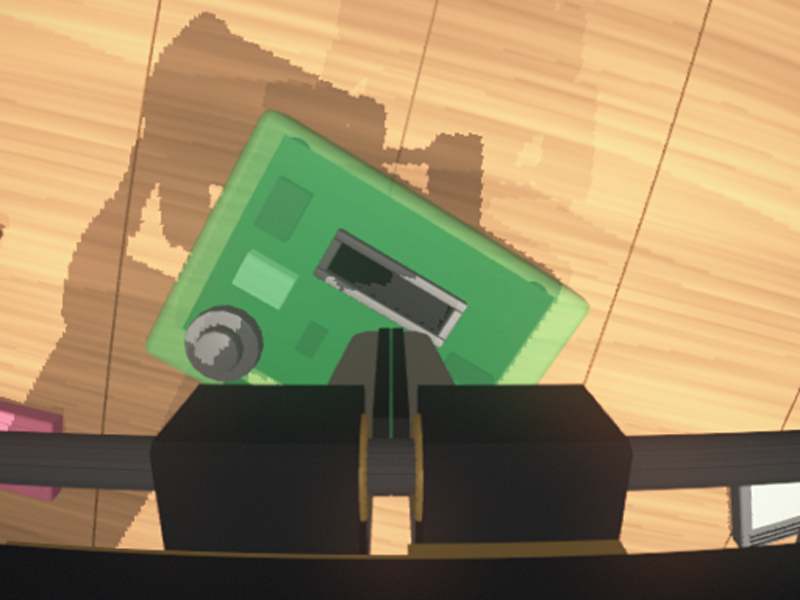

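The wrist view shows the slot collar centred at (390,288) and the round button's top at about (216,345).

```bash
python3 - <<'E'
from h import *
c=get_calibration('wrist')
for u,v,z in [(390,288,53),(216,345,62)]: print(px2w(c,(u+.5)*.64-.5,(v+.5)*.64-.5,z).round(1))
E
```

```text
[549.3 -11.5  53. ]
[501.7  67.1  62. ]
```

>>> apply_moves(deltas=[0,0,0.02,0,0,0,0.025,0,0,0,0.016,0,0,0,0.008,0,0,0,0.002,0,0,0,0,0,0,0,0,0,0,0,0,0])

```text
clock: 8.57
tool_pos: [548.2, -12.8, 74.1]
orientation: [0.0, 0.993, 0.12, 0.0]
wrist_force: [-0.3, 0.6, -1.2]
width: 0.7
grasp_force: 0.0
```

>>> apply_moves(deltas=[0,0,0,0,0,0,0,0,0,0,0,0,0,0,0,0,0,0,0,0,0,0,0,0,0,0,0,0,0,0,0,0])

```text
clock: 9.57
tool_pos: [547.8, -12.7, 73.6]
orientation: [-0.0, 0.993, 0.12, -0.0]
wrist_force: [0.1, -0.3, -0.6]
width: 0.2
grasp_force: 0.0
```

>>> apply_moves(deltas=[0,0,0,0,0,0,0,0,0,0,0,0,0,0,0,0,0,0,0,0,0,0,0,0,0,0,0,0,0,0,0,0])

```text
clock: 10.58
tool_pos: [547.8, -12.7, 73.6]
orientation: [-0.0, 0.993, 0.12, 0.0]
wrist_force: [0.5, 0.1, 0.6]
width: 0.5
grasp_force: 0.0
```

>>> apply_moves(deltas=[0,0,-0.015,0,0,0,-0.02,0,-0.007,-0.02,0,0,-0.011,-0.033,0,0,-0.0085,-0.025,0,0,-0.003,-0.0085,0,0,0,0,0.015,0,0,0,0.015,0])

```text
clock: 11.58
tool_pos: [498.6, 63.8, 77.3]
orientation: [0.0, 0.993, 0.12, -0.0]
wrist_force: [0.7, 0.2, -0.2]
width: 0.0
grasp_force: 0.0
```

>>> apply_moves(deltas=[0,0,0.004,0,0,0,0,0,0,0,0.002,0,0,0,0.002,0])

```text
clock: 12.08
tool_pos: [499.0, 64.1, 70.9]
orientation: [0.0, 0.993, 0.12, 0.0]
wrist_force: [-1.0, -0.4, 0.4]
width: 0.4
grasp_force: 0.0
```

>>> apply_moves(deltas=[0,0,0.002,0,0,0,0.002,0,0,0,0.002,0,0,0,0.001,0,0,0,0.001,0,0,0,0,0])

```text
clock: 12.82
tool_pos: [498.6, 64.3, 62.7]
orientation: [-0.0, 0.993, 0.12, 0.0]
wrist_force: [-0.8, 1.7, 2.8]
width: 0.2
grasp_force: 1.3
```

>>> apply_moves(deltas=[0,0,0.001,0,0,0,0.001,0,0,0,0.001,0,0,0,0,0])

```text
clock: 13.32
tool_pos: [498.7, 64.3, 61.1]
orientation: [0.0, 0.993, 0.12, -0.0]
wrist_force: [-6.8, 1.4, 14.0]
width: 0.3
grasp_force: 7.5
```

```bash
python3 - <<'E'
from h import *
s=state(); print(s['wrist_force'],s['tool_pos'])
c,im=snap('side','s2.png')
cv2.imwrite('pics/s2c.png',cv2.resize(im[150:240,220:320,::-1],None,fx=6,fy=6,interpolation=cv2.INTER_CUBIC))
E
```

```text
[-6.78998775  1.44725241 14.01884653] [498.72022959  64.26745824  61.13910503]
```

View pics/s2c.png

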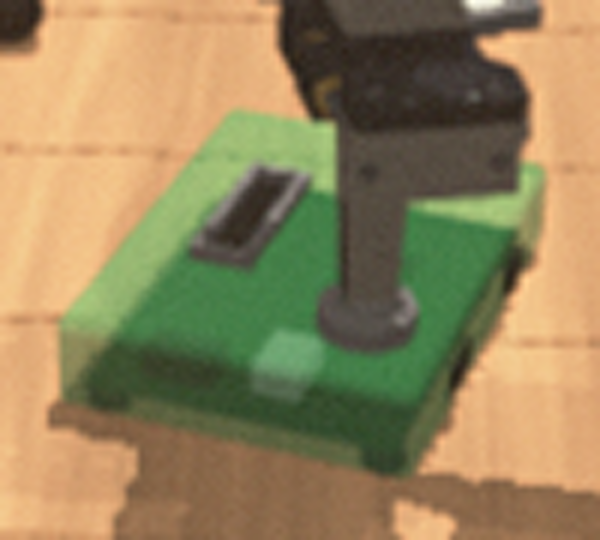

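The side view shows the fingertips centred on the button, which is pushed down into its housing. The 14 N reading is well past the 3.5 N spring, so the button is at its stop. Now I'll lift clear.

>>> apply_moves(deltas=[0,0,-0.002,0,0,0,-0.003,0,0,0,-0.005,0,0,0,-0.01,0,0,0,-0.02,0,0,0,-0.03,0,0,0,-0.03,0,0,0,-0.02,0])

```text
clock: 14.38
tool_pos: [499.1, 64.2, 181.7]
orientation: [0.0, 0.993, 0.12, 0.001]
wrist_force: [0.3, -0.2, -0.8]
width: 0.3
grasp_force: 0.0
```

>>> apply_moves(deltas=[0,0,0,0,0,0,0,0,0,0,0,0,0,0,0,0])

```text
clock: 14.88
tool_pos: [498.0, 64.3, 178.7]
orientation: [-0.0, 0.993, 0.12, -0.001]
wrist_force: [-0.5, 0.2, -1.3]
width: 0.6
grasp_force: 0.0
```

```bash
python3 - <<'E'
from h import *
s=state(); print(s['wrist_force'],s['tool_pos'])
c,im=snap('side','s3.png')
cv2.imwrite('pics/s3c.png',cv2.resize(im[150:300,130:330,::-1],None,fx=4,fy=4,interpolation=cv2.INTER_CUBIC))
E
```

```text
[-0.46698298  0.19378513 -1.30584794] [498.02707939  64.31261047 178.73782905]
```

View pics/s3c.png

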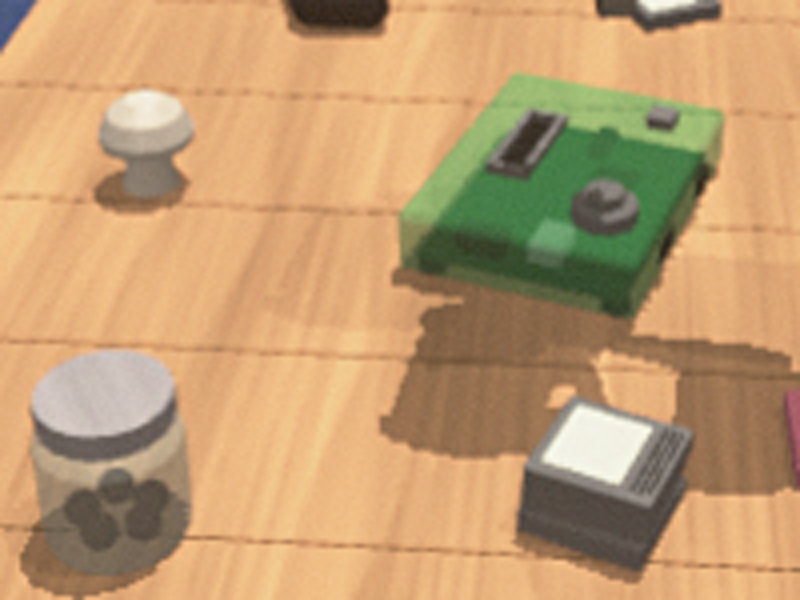

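The button is up again, the stack, jar and mushroom stand where they were, and the arm is clear.

```bash
python3 -c "from bench import *; print(finish_job())"
```

```text
the job is handed in; nothing more can be done
None
```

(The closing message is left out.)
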